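Shut the packed lunch tin

TASK

Two aluminium tins stand open on the ledge. Close the oblong one, which has two little steel bowls packed in it: swing its hinged lid all the way over and down, so that the tab drops behind the front rim and the lid lies flat on the tin. Leave the empty square tin's lid standing open to air.

Things in the scene. Friction and masses are not known exactly. Their poses are not given: they have to be found in the camera images.
- long_tin: Oblong aluminium tin, 150 mm wide (its y), 100 mm deep (its x), 60 mm high, walls 3 mm, fixed on a wooden board 12 to 44 mm thick; two loose bowls 32 mm high inside. Origin at the centre of its underside (on the board); z up. Front rim on its -x side, which may face any way; the hinge runs along y on top of the +x side, at x = +50, z = 60 mm.
- long_lid (a joint): Oblong tin's lid angle, rad: 0 shut, 2 fully open; starts 1.65 to 1.9, leaning back past upright. Plate 150 mm wide, 100 mm from hinge to free edge, 4 mm thick (when shut, top 64 mm above the tin's underside). Under it, 10 mm in from the free edge, a tab 67 mm wide, 16 mm deep drops inside the front rim. Stiff hinge: stays where left, 1 to 2 N at the free edge moves it.
- square_tin: Square aluminium tin, empty, 100 x 100 mm and 60 mm high, otherwise like the oblong one, fixed on its own wooden board (12 to 44 mm), to the left or right of the oblong tin. Origin at the centre of its underside, z up, hinge along the top of its +x side, front rim on its -x side.
- square_lid (a joint): Hinge angle of the square tin's lid in rad: 0 is shut. A plate 100 mm square, otherwise like the other lid. Starts at 1.65 to 1.9 and is to stay standing open.

How it is judged:
By the outcome, as a careful person would: the job done as asked, in the order asked, and still so for the second after the job is handed in, with the robot touching nothing.
It also fails if it takes over 37 s, if anything falls off the work surface, if the arm or the gripper's body presses on something with over 40 N, if the wrist force passes 120 N, or if a joint passes its speed limit or range.

ROBOT

A 7-joint arm with a two-finger parallel gripper is mounted at the origin on the work surface. World frame = base frame: x ahead of the robot, y to its left, z up, the work surface at z = 0. Lengths are in m, angles in rad, forces in N, time in s.
With the tool pointing down it reaches from about 0.4 to 0.925 m from the base axis. Payload 5.6 kg.
Tool frame: the origin (TCP) lies at the centre of the arm's flange, where the gripper is bolted on; the fingertips stand 173 mm ahead of it and the grasp point (between the pads) lies 155 mm ahead of it (pinch_z is the distance from the TCP to the grasp point, in m); z points along the fingers, y is the line along which they close (so a half turn about z gives the same grasp; the last joint's range is limited). The gripper opens to 85 mm and grips with 20 to 120 N. Pads are 22 mm wide; open, the fingers measure 114 mm over their backs; the gripper's body (76 mm by 85 mm) begins 54 mm behind the grasp point. The pads swing forward as they close: fully open they stand 13 mm farther back than shut.
Start: joints at [1.253, 0.468, -0.012, 1.603, 0.006, 1.071, -0.056], TCP at [0.176, -0.626, 0.405] pointing down, gripper open.
Joint ranges: [-2.53, 2.53], [-0.31, 2.02], [-1.57, 1.55], [0.28, 2.44], [-1.29, 4.43], [0.15, 1.84], [-2.92, 2.92]. Speed limits (rad/s): [2.57, 2.57, 3.14, 3.14, 3.14, 3.14, 3.14].

INTERFACE

Orientations are given as a unit quaternion [x, y, z, w].
In Python, from cell import sense, grab_frame, calibration, hand_in, pinch_z gives the robot as it stands.
- The arm moves only by the tool arm_command, never from a script. Its argument "plan" is a list of rows, each a list of 2 entries, a list of its own where there are three numbers: the shift along the tool's x, y, z in m, then the turn, a rotation vector about the tool's x, y, z in degrees. In form: [[[tx, ty, tz], [ax, ay, az]], ...]. A call has 1 to 5 rows; each row shifts and turns the commanded pose from where the row before left it, along the tool's axes as they then stand; what a row does not reach is not made up. A row lasts 1/8 s, in which the tool goes at most 62.5 mm and 10.7 degrees, less where a joint would pass 70% of its speed; a pose out of reach is approached as far as the arm can. A call is refused whole if a number of a shift passes 0.0625 or a number of a turn 10.7, either way. A call with a gripper value outside its range is refused whole. "hand" is the closure, from -1 (fully open) to 1 (shut), so that 0 is half open, set as the call begins (left out, the last holds). The fingers move at their own pace and stop on an object; the grip force is fixed at half the most. Time passes only in rows, so rows that do not move let the fingers close. It gives the time, the measured TCP pose, the force, the opening and the grip force at its end, in the units of the state.
- sense(): the state, without advancing time (a new reading comes with each control period).
- grab_frame(name): name is "scene" or "top"; returns the picture (480x640x3 uint8, red, green, blue); there is no depth.
- calibration(name): a dict with "K" (3x3 intrinsics, pixels), "extrinsics" (4x4, takes a point from world to camera coordinates). Camera axes: x right, y up, looking along -z (the intrinsics and any distortion apply to the point x, -y, -z); pixel columns grow to the right and rows downward; lengths in m; the calibration is good to about 2 mm. A picture is of the moment at which its call begins. calibration takes no time and is no camera call.
- hand_in(): hands the job in; it is judged then, once.
The state is a dict: "t": time; "joints": joint angles; "qvel": joint speeds; "joint_torque": joint torques, N m; "eef_pos": TCP position; "ee_rot": TCP orientation; "contact_force": force on the tool from outside, world axes, zero at the start; "wrist_torque": the same for the moment, N m; "grip_width": opening from 0.0 (shut) to 1.0 (fully open); "grasp_force": force on a finger pad.
Only numpy, scipy, OpenCV 4.12 (cv2) and the standard library are available. Lean on these libraries where they do the work, as an engineer would, in place of code of your own. Each camera call takes 0.05 s, during which the arm holds its last target. There are 200 camera calls.

## Working session

There is one attempt and no reset: what is moved stays moved. The work goes in short steps, Python scripts to look and compute and a tool call to move; the robot and the scene stay as the last step left them, time stands still between calls to the robot, and variables do not carry over. Pictures are saved under pics/ and viewed, at most 10 in all, crops included, and the job is handed in when it is done.

Besides the shell and the picture viewer there is one more tool, called after "Call:" as name([rows], argument=value, ...), one row to a line, values as JSON. arm_command: Moves the arm, as the interface text tells. Its arguments: {"type":"object","properties":{"plan":{"type":"array"},"hand":{"type":"number"}},"required":["plan"]}

```bash
mkdir -p pics
python3 - <<'E'
from cell import *
import cv2,numpy as np
for n in("scene","top"):
    f=grab_frame(n);cv2.imwrite(f"pics/{n}0.png",f[:,:,::-1])
    c=calibration(n);print(n,c)
print(sense(),pinch_z)
E
```

```text
scene {'K': array([[433.00824354,   0.        , 323.01757619],
       [  0.        , 433.00824354, 243.83234684],
       [  0.        ,   0.        ,   1.        ]]), 'extrinsics': array([[ 0.27451056,  0.96140667, -0.01847083, -0.15816704],
       [-0.74471557,  0.22471199,  0.62841327,  0.31576004],
       [ 0.60831133, -0.15875056,  0.77766033, -1.18388614],
       [ 0.        ,  0.        ,  0.        ,  1.        ]])}
top {'K': array([[586.75677494,   0.        , 320.59960795],
       [  0.        , 586.75677494, 242.81355793],
       [  0.        ,   0.        ,   1.        ]]), 'extrinsics': array([[-0.02468738, -0.99963499,  0.01097334,  0.01791506],
       [ 0.98787649, -0.02271118,  0.15357163, -0.53032955],
       [-0.15326636,  0.01463158,  0.98807659, -1.25129309],
       [ 0.        ,  0.        ,  0.        ,  1.        ]])}
{'t': 0.1, 'joints': array([ 1.25301709,  0.46827477, -0.01160705,  1.60353012,  0.00602648,
        1.07140229, -0.05631692]), 'qvel': array([ 7.26010542e-04, -7.31769184e-04, -6.22858053e-04, -2.43731006e-03,
       -1.34312527e-04, -6.85229198e-05, -1.03854102e-03]), 'joint_torque': array([ 1.28175452e-03, -5.33520341e+01,  2.15211685e-02, -2.51962799e+01,
        1.14279514e-02,  4.29367617e-03,  2.44866766e-05]), 'eef_pos': array([ 0.17626075, -0.62540987,  0.40384326]), 'ee_rot': array([ 9.90581018e-01,  1.36925609e-01, -1.75189161e-04, -7.70631679e-04]), 'contact_force': array([ 0.32160687, -0.00601233, -0.4584412 ]), 'wrist_torque': array([-0.00501415,  0.02897793, -0.00603816]), 'grasp_force': 0.0, 'grip_width': 0.9991922368542392} 0.1547
```

View pics/scene0.png

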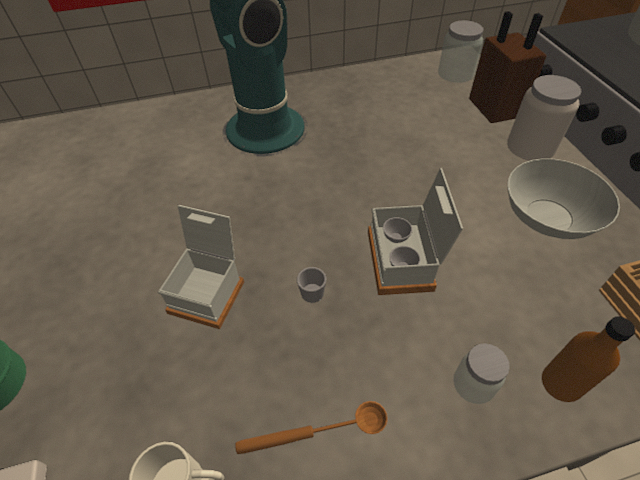

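View pics/top0.png

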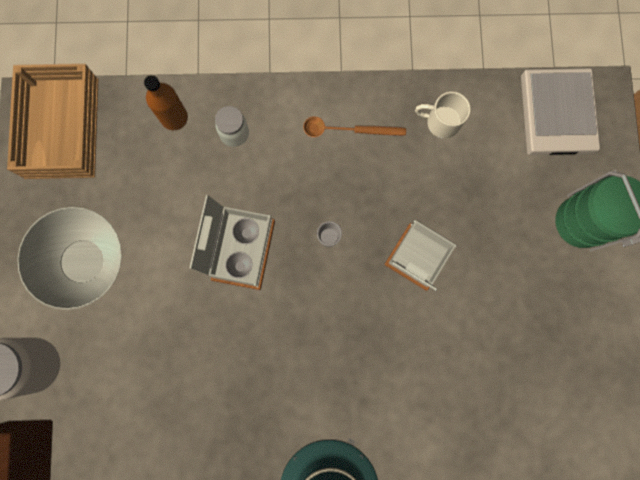

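The scene view shows the long tin (two bowls) at about (405,250), its lid leaning to the right. In the top view the same tin is at (245,247) with its hinge on the left (+y) side, and the square tin is at (422,255). I'll enlarge both views of the long tin.

Run:
```python
import cv2,numpy as np
a=cv2.imread("pics/scene0.png")[160:300,355:475];b=cv2.imread("pics/top0.png")[185:300,180:285]
a=cv2.resize(a,(400,int(140*400/120)),interpolation=cv2.INTER_CUBIC);b=cv2.resize(b,(400,int(115*400/105)),interpolation=cv2.INTER_CUBIC)
o=np.zeros((470,800,3),np.uint8);o[:a.shape[0],:400]=a;o[:b.shape[0],400:]=b
cv2.imwrite("pics/crop1.png",o)
```

```text
(no output)
```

View pics/crop1.png

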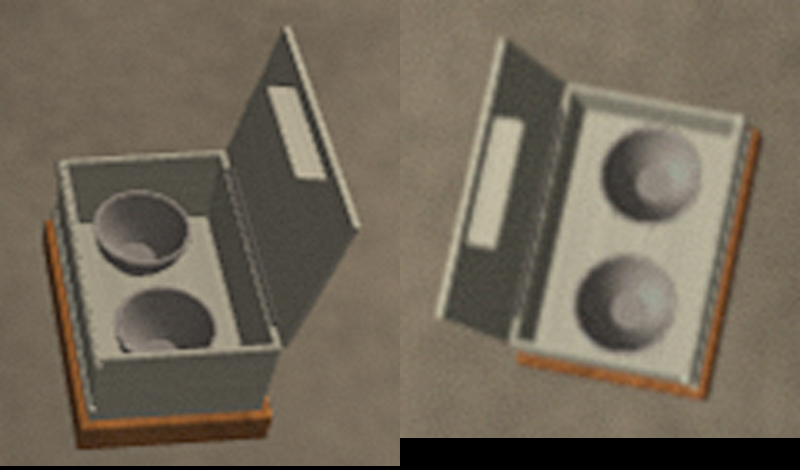

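The crops show the tin rim corners clearly, at left (60,162), (225,153), (277,345), (97,358) and at right (568,87), (743,117), (695,385), (513,343). The lid's free edge runs (288,28)–(357,228) at left and (438,318)–(503,40) at right.

```bash
cat > h.py <<'E'
import numpy as np,cv2
from cell import *
def P(n):
    c=calibration(n);return c["K"]@np.diag([1,-1,-1])@c["extrinsics"][:3]
def tri(a,b):
    X=cv2.triangulatePoints(P("scene"),P("top"),np.float64(a).T,np.float64(b).T);return (X[:3]/X[3]).T
def proj(n,X):
    u=P(n)@np.c_[X,np.ones(len(X))].T;return (u[:2]/u[2]).T
E
python3 - <<'E'
from h import *
np.set_printoptions(precision=4,suppress=True)
s=np.array([[60,162],[225,153],[277,345],[97,358],[288,28],[357,228]])/3.333+[355,160]
t=np.array([[295,385],[113,343],[168,87],[343,117],[38,318],[103,40]])/3.81+[180,185]
X=tri(s,t);print(X)
print(proj("scene",X)-s)
c=X[:4].mean(0);e=(X[2]-X[1]+X[3]-X[0]);print(c,np.degrees(np.arctan2(e[1],e[0])))
print([np.linalg.norm(X[i]-X[j]) for i,j in((0,1),(1,2),(2,3),(3,0),(4,5),(1,4),(2,5))])
E
```

```text
[[0.4363 0.1435 0.077 ]
 [0.4615 0.2427 0.08  ]
 [0.6049 0.211  0.0821]
 [0.5854 0.113  0.0831]
 [0.4649 0.2634 0.1773]
 [0.6098 0.2308 0.1779]]
[[-1.7939  0.1142]
 [-0.8386  0.0522]
 [ 0.2088 -0.0135]
 [-0.2837  0.0195]
 [-0.3738  0.0231]
 [-0.3801  0.0229]]
[0.522  0.1775 0.0806] -11.99516738054244
[np.float64(0.10243877439564233), np.float64(0.1468911369616671), np.float64(0.0998357611761813), np.float64(0.15231701344206092), np.float64(0.14852542810555366), np.float64(0.09956204912156316), np.float64(0.0979307623521573)]
```

Tin yaw is -12°, rim z is about 0.081, the hinge centre is about (0.533, 0.227), and the lid angle is about 1.78 rad. I'll shut the gripper, lift and turn so that tool x lies along the hinge-ward direction (0.208, 0.978).

Call:
arm_command([
  [[0,0,-0.01],[0,0,-10.4]],
  [[0,0,-0.01],[0,0,-10.4]],
  [[0,0,-0.01],[0,0,-10.4]],
  [[0,0,-0.005],[0,0,-10.4]],
  [[0,0,0],[0,0,-10.4]],
], hand=1)

```text
t: 0.72
eef_pos: [0.1763, -0.6256, 0.4397]
ee_rot: [0.829, 0.56, -0.0, -0.0]
contact_force: [0.1, 0.1, -0.8]
grip_width: 0.003
grasp_force: 0.0
```

Call:
arm_command([
  [[0,0,0],[0,0,-10.2]],
  [[0,0.06,0],[0,0,0]],
  [[0,0.06,0],[0,0,0]],
  [[0.02,0.055,0],[0,0,0]],
  [[0.03,0.05,0],[0,0,0]],
])

```text
t: 1.35
eef_pos: [0.4083, -0.6239, 0.4384]
ee_rot: [0.778, 0.629, -0.0, -0.001]
contact_force: [0.9, 0.1, 0.2]
grip_width: 0.002
grasp_force: 0.0
```

Call:
arm_command([
  [[0.062,0,0],[0,0,0]],
  [[0.062,0,0],[0,0,0]],
  [[0.062,0,0],[0,0,0]],
  [[0.062,0,0],[0,0,0]],
  [[0.062,0,0],[0,0,0]],
])

```text
t: 1.98
eef_pos: [0.4716, -0.3185, 0.4394]
ee_rot: [0.777, 0.629, -0.0, -0.0]
contact_force: [0.5, 0.3, 0.4]
grip_width: -0.002
grasp_force: 0.0
```

Call:
arm_command([
  [[0.062,0,0],[0,0,0]],
  [[0.062,0,0],[0,0,0]],
  [[0.062,0,0],[0,0,0]],
  [[0.062,-0.01,0],[0,0,0]],
  [[0.062,-0.01,0],[0,0,0]],
])

```text
t: 2.6
eef_pos: [0.5165, -0.012, 0.4395]
ee_rot: [0.778, 0.629, -0.0, 0.0]
contact_force: [0.5, 0.4, 0.2]
grip_width: -0.0
grasp_force: 0.0
```

Call:
arm_command([
  [[0.062,-0.01,0],[0,0,0]],
  [[0.062,-0.01,0],[0,0,0]],
  [[0.062,-0.015,0],[0,0,0]],
  [[0.062,0,0],[0,0,0]],
  [[0.06,0,0],[0,0,0]],
])

```text
t: 3.22
eef_pos: [0.547, 0.2945, 0.4394]
ee_rot: [0.778, 0.629, -0.0, 0.0]
contact_force: [0.0, 0.1, 0.2]
grip_width: 0.001
grasp_force: 0.0
```

Run:
```python
from h import *
f=grab_frame("scene");g=grab_frame("top")
o=np.zeros((480,800,3),np.uint8)
o[:,:400]=cv2.resize(f[100:340,300:500],(400,480));o[:,400:]=cv2.resize(g[100:340,120:320],(400,480))
cv2.imwrite("pics/c2.png",o[:,:,::-1])
s=sense();print(s["t"],s["eef_pos"],s["ee_rot"],s["joints"])
```

```text
3.325 [0.54520929 0.29986076 0.43900255] [ 0.7745547   0.63250111  0.00080513 -0.00259252] [-0.10610743  0.46999575 -0.61474783  1.6078355   0.28392838  1.15417219
 -0.98627718]
```

View pics/c2.png

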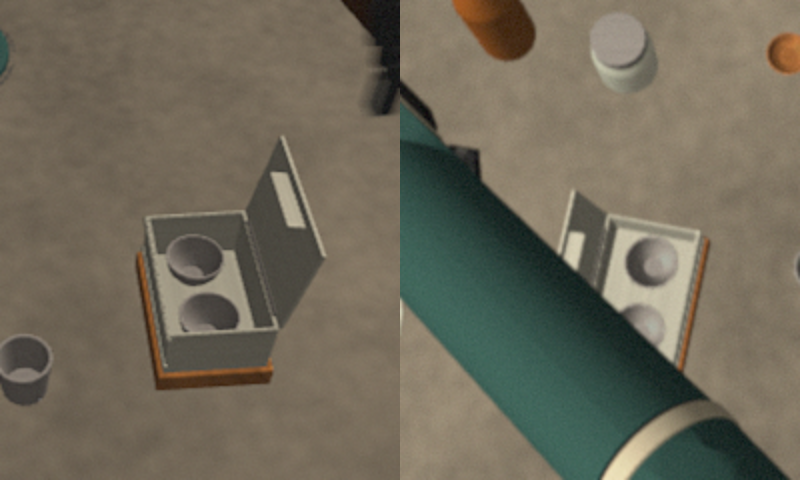

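The view is clear: the lid still stands at (290,200) in the left crop and the gripper is behind it. I'll lower the fingertips behind the lid and close in.

Call:
arm_command([
  [[0,0,0.055],[0,0,0]],
  [[0,0,0.055],[0,0,0]],
  [[-0.03,0,0],[0,0,0]],
  [[-0.013,0,0],[0,0,0]],
  [[-0.008,0,0],[0,0,0]],
])

```text
t: 3.95
eef_pos: [0.5365, 0.2427, 0.3305]
ee_rot: [0.778, 0.629, 0.001, 0.0]
contact_force: [0.7, 2.5, -0.3]
grip_width: -0.001
grasp_force: 0.7
```

Call:
arm_command([
  [[-0.008,0,-0.002],[0,0,0]],
  [[-0.01,0,0],[0,0,0]],
  [[-0.01,0,0.002],[0,0,0]],
  [[-0.01,0,0.003],[0,0,0]],
  [[-0.01,0,0.004],[0,0,0]],
])

```text
t: 4.58
eef_pos: [0.5261, 0.1953, 0.3225]
ee_rot: [0.777, 0.629, 0.0, 0.0]
contact_force: [0.5, 2.4, 0.6]
grip_width: 0.0
grasp_force: 0.7
```

Run:
```python
from h import *
f=grab_frame("scene")
cv2.imwrite("pics/c3.png",cv2.resize(f[100:300,300:500],(500,500))[:,:,::-1])
s=sense();print(s["t"],s["eef_pos"],s["ee_rot"],s["contact_force"])
```

```text
4.625 [0.52589513 0.19368272 0.3216546 ] [ 7.77970590e-01  6.28299473e-01 -1.20309571e-03  2.93349562e-04] [ 0.3841528   0.11913021 -0.10356072]
```

View pics/c3.png

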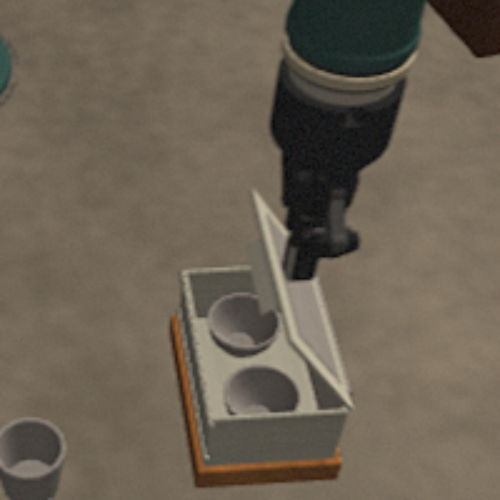

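The lid has swung to about 55° and the fingers are pushing on its outer face at (300,265). Next I follow the arc down.

Call:
arm_command([
  [[-0.007,0,0.008],[0,0,0]],
  [[-0.007,0,0.009],[0,0,0]],
  [[-0.006,0,0.009],[0,0,0]],
  [[-0.005,0,0.009],[0,0,0]],
  [[-0.004,0,0.009],[0,0,0]],
])

```text
t: 5.25
eef_pos: [0.5201, 0.1672, 0.2779]
ee_rot: [0.778, 0.629, -0.0, -0.0]
contact_force: [0.4, -0.3, 1.3]
grip_width: -0.001
grasp_force: 0.6
```

Call:
arm_command([
  [[-0.003,0,0.007],[0,0,0]],
  [[-0.001,0,0.006],[0,0,0]],
  [[0,0,0.004],[0,0,0]],
  [[0,0,0.001],[0,0,0]],
  [[0,0,0],[0,0,0]],
])

```text
t: 5.88
eef_pos: [0.5193, 0.1638, 0.2606]
ee_rot: [0.777, 0.629, -0.0, -0.0]
contact_force: [-0.0, 0.9, 0.5]
grip_width: 0.0
grasp_force: 0.0
```

Call:
arm_command([
  [[0,0,0.001],[0,0,0]],
  [[0,0,0.001],[0,0,0]],
  [[0,0,0],[0,0,0]],
])

```text
t: 6.25
eef_pos: [0.5194, 0.1639, 0.259]
ee_rot: [0.777, 0.629, 0.0, 0.0]
contact_force: [-0.6, -0.1, 4.3]
grip_width: 0.002
grasp_force: 2.0
```

Call:
arm_command([
  [[0,0,0.001],[0,0,0]],
  [[0,0,0.001],[0,0,0]],
  [[0,0,0],[0,0,0]],
])

```text
t: 6.62
eef_pos: [0.5194, 0.1641, 0.2588]
ee_rot: [0.777, 0.629, -0.0, 0.001]
contact_force: [-5.7, -3.4, 19.5]
grip_width: 0.002
grasp_force: 9.9
```

It has hit a firm stop at tip z≈0.086, the expected lid-top height. I'll lift off, move clear and check.

Call:
arm_command([
  [[0,0,-0.01],[0,0,0]],
  [[0,0,-0.05],[0,0,0]],
  [[0,0,-0.06],[0,0,0]],
  [[0.06,0,-0.04],[0,0,0]],
  [[0.06,0,0],[0,0,0]],
])

```text
t: 7.25
eef_pos: [0.5443, 0.2735, 0.4154]
ee_rot: [0.779, 0.627, 0.003, 0.002]
contact_force: [0.5, -0.3, -0.2]
grip_width: -0.001
grasp_force: 0.0
```

Call:
arm_command([
  [[0.05,0,0],[0,0,0]],
  [[0,0,0],[0,0,0]],
  [[0,0,0],[0,0,0]],
])

```text
t: 7.62
eef_pos: [0.5531, 0.3217, 0.4107]
ee_rot: [0.777, 0.629, -0.001, 0.0]
contact_force: [0.5, -0.0, -0.2]
grip_width: -0.002
grasp_force: 0.0
```

Run:
```python
from h import *
f=grab_frame("scene")
cv2.imwrite("pics/c4.png",cv2.resize(f[150:350,140:480],(800,470),interpolation=cv2.INTER_CUBIC)[:,:,::-1])
s=sense();print(s["t"],s["eef_pos"],s["contact_force"])
```

```text
7.675 [0.55339363 0.32094083 0.41082783] [-0.05998978 -0.28544114  0.04417675]
```

View pics/c4.png

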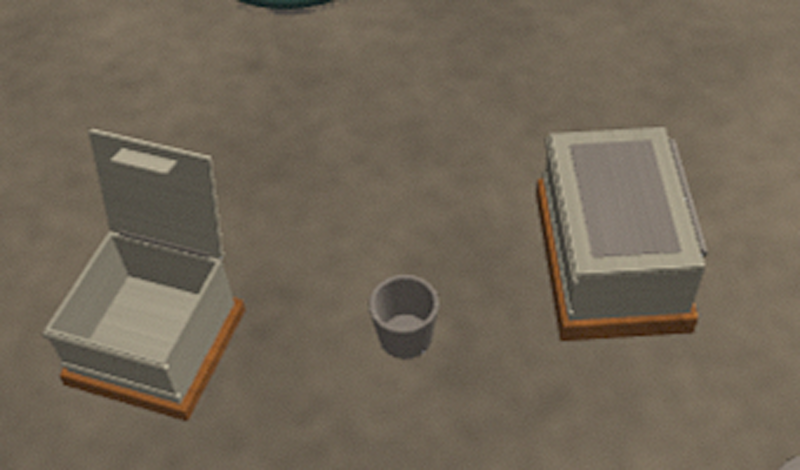

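The long tin's lid lies flat on its rim (625,200), and the square tin's lid is still standing open (155,190). I'm handing it in.

```bash
python3 -c "
from cell import *
print(hand_in())"
```

```text
the job is handed in; nothing more can be done
None
```

The oblong tin's lid is closed flat on its rim and the square tin's lid is still standing open; I handed the job in at about 7.7 s, with the arm clear and touching nothing.

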